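# Lock the last quarter-turn stud into the fume-filter box

## Task

One of the four quarter-turn studs of the white fume-filter box is missing. Take the teal-winged stud from the blue rack, line it up with the empty slot in the box's lid, push it in until its flange rests fully home, then give it a quarter turn (either way) so that it is locked with its wing square across the slot, and let go. Leave the orange and the cream stud where they are in the rack.

Things in the scene. Friction and masses are not known exactly. Their poses are not given: they have to be found in the camera images.
- stud_grip (a point): Teal-winged loose stud, upright in the rack; point: wing centre, where to grasp. Wing 44 mm long (x), 14 thick (y), 36 tall (z up). Below it a flange, 50 mm wide, 5 thick, underside 23 mm below the point; then a 10 mm shaft and a cross bar 30 mm long (along x, like the wing), 10 wide, 8 thick, underside 45 mm below the point. A half turn looks the same. 90 g, give or take 40 %.
- slot (a point): Empty slot in the lid (100 mm up) of the white box, inside a teal ring (58 mm inside, 5 mm high) that takes the flange. Point: centre of its mouth on the lid; x along the slot, z up. 38 x 18 mm, lid 10 mm thick, 25 mm free below. Fully home, stud_grip is 23 mm above. The bar passes lined up within about 15 degrees; home, it turns freely either way, no stop. Closed teal studs 160 mm off, 42 tall.
- orange_stud_grip (a point): Bystander: the orange-winged stud, same shape, wing centre. The three stand in any order in the blue rack (250 x 100 mm, fixed), 80 mm apart, wings in line along its length, so grasp across the rack. Flanges rest on its top, 34 mm above the bench; a stud lifted 30 mm is clear of it.
- cream_stud_grip (a point): Bystander: the cream-winged stud, same shape, wing centre, in the same rack. Beyond rack and box two white closed vessels, 110 mm tall, stand on the bench.
Mind the look-alikes: they are no part of the job. Leave any green, purple or yellow look-alike of the part that bears stud_grip alone.

How it is judged:
At the end, for the whole second after the job is handed in: The teal stud rests fully home in the empty slot: wing centre 18 to 28 mm above the slot's mouth and within 12 mm of its centre sideways, upright within 0.15 rad, its wing turned square across the slot (at least 65 of the 90 degrees away from the slot's direction), at rest and released (z of stud_grip in the frame of slot between 0.018 and 0.028 m and horizontal distance between stud_grip and slot below 0.012 m and angle between stud_grip's own z axis and vertical below 0.15 rad and angle between the x axis of stud_grip and the x axis of slot, either way round above 1.13 rad and linear speed of stud below 0.02 m/s); the robot touches nothing.
It fails at once if the orange or the cream stud is moved more than 20 mm (distance of any of orange_stud_grip, cream_stud_grip from where it was at the start of the episode above 0.02 m).
It also fails if it takes over 38 s, if anything falls off the work surface, if the arm or the gripper's body presses on something with over 40 N, if the wrist force passes 120 N, or if a joint passes its speed limit or range.

## Robot

A 6-joint arm with a two-finger parallel gripper is mounted at the origin on the work surface. World frame = base frame: x ahead of the robot, y to its left, z up, the work surface at z = 0. Lengths are in m, angles in rad, forces in N, time in s.
With the tool pointing down it reaches from about 0.375 to 0.9 m from the base axis. Payload 3.1 kg.
Tool frame: the origin (TCP) lies between the finger pads; the fingertips stand 22 mm ahead of it and the grasp point (between the pads) lies 3 mm ahead of it; z points along the fingers, y is the line along which they close (so a half turn about z gives the same grasp; the last joint's range is limited). The gripper opens to 87 mm and grips with 3 to 60 N. Pads are 19 mm wide; open, the fingers measure 117 mm over their backs; the gripper's body (75 mm by 190 mm) begins 51 mm behind the grasp point.
Start: joints at [-1.514, 0.527, 1.433, -0, 1.181, -0.178], TCP at [0.145, -0.608, 0.245] pointing down, gripper open.
Joint ranges: [-3.08, 3.08], [-0.75, 2.2], [0.22, 2.44], [-1.43, 4.57], [0, 2.65], [-2.85, 2.85]. Speed limits (rad/s): [2.79, 2.79, 3.14, 3.14, 3.14, 3.14].

## Interface

Orientations are given as a unit quaternion [x, y, z, w].
In Python, from rig import get_obs, camera, get_calibration, hand_in, cut_out gives the robot as it stands.
- The arm moves only by the shell command python3 -m inch 'ROWS' [OPENING] [FORCE]. ROWS is JSON, one flat list of numbers, 6 for each row, row after row: the shift along the tool's x, y, z scaled (see below), then the turn, a rotation vector about the tool's x, y, z scaled (see below). A call has 1 to 20 rows; each row is the pose to reach, as a shift and turn from the pose commanded when the call began, along the tool's axes at that moment; what a row does not reach only later rows make up. The controller multiplies each number of a shift by 0.08 m and each number of a turn by 90 degrees. A row lasts 1/12 s, in which the tool goes at most 41.7 mm and 7.16 degrees, less where a joint would pass 70% of its speed; a pose out of reach is approached as far as the arm can. A call with a number of a shift or a turn outside -1 to 1 is refused whole. A call with a gripper value outside its range is refused whole. OPENING is the finger opening in mm, from 0 to 87, set as the call begins (- or left out, the last holds). The fingers move at their own pace and stop on an object; FORCE is the grip in N (left out, the last holds). Time passes only in rows, so rows that repeat a pose let the fingers close. It gives the time, the measured TCP pose, the force, the opening and the grip force at its end, in the units of the state.
- get_obs(): the state, without advancing time (a new reading comes with each control period).
- camera(name): name is "side" or "top"; returns the picture (400x640x3 uint8, red, green, blue); there is no depth.
- get_calibration(name): a dict with "vertical_fov" (degrees; the focal length in pixels is half the picture's height over the tangent of half this angle, whatever the lens; pixels are square), "cx", "cy" (the principal point, pixels), "T" (4x4, takes a point from camera to world coordinates). Camera axes: x right, y down, z forward; pixel columns grow to the right and rows downward; lengths in m; the calibration is good to about 2 mm. A picture is of the moment at which its call begins. get_calibration takes no time and is no camera call.
- hand_in(): hands the job in; it is judged then, once.
Trained networks look in the newest picture that a camera, given by its name, has taken for a name from the list of things; names that differ only in an ending like _2 or _b are one class to them, and where a whole thing is asked for, a point or a joint stands for the part that bears it (a point fixed in the world has none). Each returns a list of dicts, best first, with "conf" (0 to 1); they miss things now and then, are a little off and sometimes report something else, mostly with a low value. They report only what shows in the picture. A call takes as long as a camera call. They do not tell look-alikes from the thing itself.
- cut_out(camera, thing): "region" (400x640 bool, what is visible of it) and "bbox" ([left, top, right, bottom] in pixels, round what is visible of it).
The state is a dict: "time": time; "q": joint angles; "joint_velocities": joint speeds; "joint_torque": joint torques, N m; "position": TCP position; "tool_rot": TCP orientation; "ft_force": force on the tool from outside, world axes, zero at the start; "moment": the same for the moment, N m; "grip_width": finger opening in m; "grip_force": force on a finger pad.
Only numpy, scipy, OpenCV 4.12 (cv2) and the standard library are available. Lean on these libraries where they do the work, as an engineer would, in place of code of your own. Each camera call takes 0.05 s, during which the arm holds its last target. There are 200 camera calls.

## Working session

There is one attempt and no reset: what is moved stays moved. The work goes in short steps, Python scripts to look and compute and a shell command to move; the robot and the scene stay as the last step left them, time stands still between calls to the robot, and variables do not carry over. Pictures are saved under pics/ and viewed, at most 10 in all, crops included, and the job is handed in when it is done.

```bash
mkdir -p pics; ls; python3 - <<'E'
from rig import *
import cv2,numpy as np
for n in("top","side"):
    im=camera(n); cv2.imwrite(f"pics/{n}0.png",im[:,:,::-1]); c=get_calibration(n); print(n,c)
    for t in("stud_grip","slot","orange_stud_grip","cream_stud_grip"):
        for d in cut_out(n,t)[:4]: print(t,round(d["conf"],2),d["bbox"])
o=get_obs(); print({k:np.round(v,3) for k,v in o.items()})
E
```

```text
pics
top {'vertical_fov': 51.68810724006074, 'cx': 317.58981035494804, 'cy': 198.31057895865408, 'T': array([[-0.00118902, -0.99095551,  0.13418557,  0.37238184],
       [-0.99986159,  0.00340492,  0.01628546, -0.10334912],
       [-0.01659506, -0.13414763, -0.99082239,  0.87218138],
       [ 0.        ,  0.        ,  0.        ,  1.        ]])}
stud_grip 0.95 [375.6, 198.7, 403.3, 220.8]
stud_grip 0.87 [418.8, 128.6, 443.1, 153.2]
stud_grip 0.81 [396.7, 262.5, 419.3, 290.8]
stud_grip 0.67 [371.8, 124.1, 393.9, 150.0]
slot 0.97 [67.1, 87.1, 222.9, 237.0]
orange_stud_grip 0.71 [415.1, 185.3, 442.5, 206.5]
cream_stud_grip 0.86 [337.9, 207.0, 364.7, 231.0]
side {'vertical_fov': 42.187549303857125, 'cx': 309.3801629743937, 'cy': 201.54611389623818, 'T': array([[-0.99533822, -0.05688618,  0.07788316,  0.37018716],
       [-0.09643436,  0.57447483, -0.81282168,  0.89005635],
       [ 0.00149641, -0.8165431 , -0.57728254,  0.7881791 ],
       [ 0.        ,  0.        ,  0.        ,  1.        ]])}
stud_grip 0.86 [256.1, 157.0, 273.9, 180.4]
stud_grip 0.78 [247.3, 173.9, 263.1, 200.3]
stud_grip 0.73 [360.0, 173.1, 378.3, 196.5]
stud_grip 0.49 [303.3, 171.1, 319.0, 194.3]
slot 0.57 [150.4, 255.1, 316.2, 397.1]
orange_stud_grip 0.78 [299.9, 157.0, 316.9, 177.8]
orange_stud_grip 0.34 [306.6, 190.2, 327.0, 212.0]
{'time': np.float64(0.5), 'q': array([-1.515,  0.528,  1.433, -0.   ,  1.181, -0.179]), 'joint_velocities': array([-0.   ,  0.   , -0.001, -0.001, -0.001, -0.   ]), 'joint_torque': array([ -0.   , -43.96 , -17.679,   0.063,   0.052,  -0.   ]), 'position': array([ 0.145, -0.608,  0.245]), 'tool_rot': array([ 0.993,  0.117,  0.   , -0.   ]), 'ft_force': array([-0.089, -0.602,  0.656]), 'moment': array([0.034, 0.019, 0.   ]), 'grip_force': np.float64(0.0), 'grip_width': np.float64(0.087)}
```

View pics/top0.png

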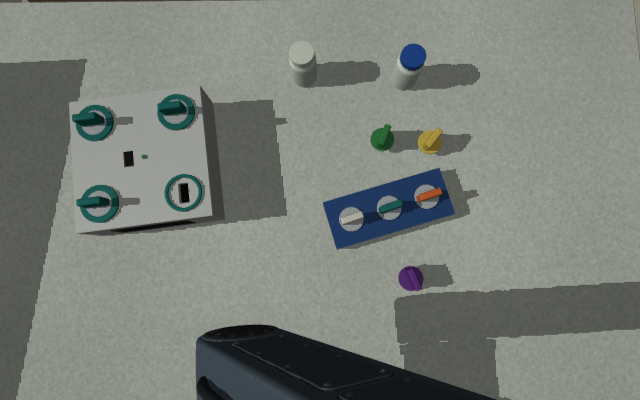

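View pics/side0.png

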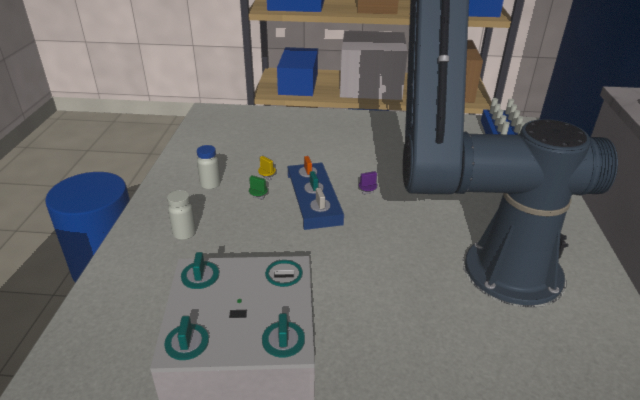

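```bash
python3 - <<'E'
import cv2,numpy as np
a=cv2.imread("pics/top0.png");
r=cv2.resize(a[115:305,325:455],None,fx=3,fy=3,interpolation=cv2.INTER_CUBIC)
b=cv2.resize(a[80:245,60:230],None,fx=2.4,fy=2.4,interpolation=cv2.INTER_CUBIC)
c=np.zeros((600,800,3),np.uint8); c[:570,:390]=r; c[:b.shape[0],391:391+b.shape[1]]=b; cv2.imwrite("pics/crop.png",c)
E
```

```text
(no output)
```

View pics/crop.png

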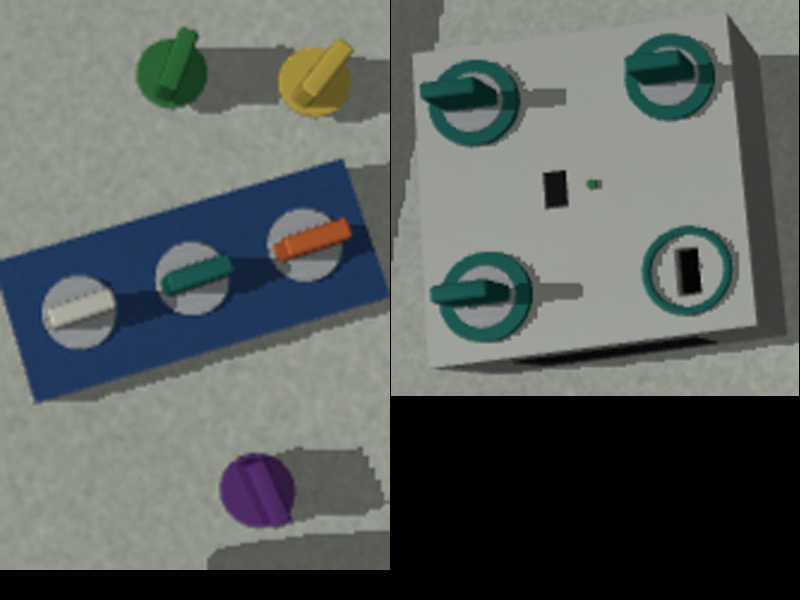

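The candidates are teal in the rack at top (390,208), green (382,138), yellow (430,141), purple (411,279) and the closed teal studs on the box at (90,118), (173,108) and (93,202). By the description I take the rack's teal wing, middle at (390,208). The empty slot is at top (184,193) and side (284,273).

```bash
cat > h.py <<'E'
import numpy as np,cv2
from rig import *
def ray(n,u,v):
    c=get_calibration(n); f=200/np.tan(np.radians(c["vertical_fov"])/2); T=c["T"]
    return T[:3,3],T[:3,:3]@np.array([(u-c["cx"])/f,(v-c["cy"])/f,1])
def onz(n,u,v,z):
    o,d=ray(n,u,v); return (o+d*(z-o[2])/d[2])[:3]
def tri(a,b):
    A=[];B=[]
    for n,u,v in(a,b):
        o,d=ray(n,u,v); d=d/np.linalg.norm(d); P=np.eye(3)-np.outer(d,d); A.append(P);B.append(P@o)
    return np.linalg.lstsq(np.vstack(A),np.hstack(B),rcond=None)[0]
def blob(img,mask,box):
    l,t,r,b=box; m=np.zeros(mask.shape,np.uint8); m[t:b,l:r]=mask[t:b,l:r]
    n,L,s,c=cv2.connectedComponentsWithStats(m); i=1+np.argmax(s[1:,4]); p=np.argwhere(L==i)[:,::-1].astype(np.float32)
    return c[i],s[i,4],cv2.minAreaRect(p),p
E
python3 - <<'E'
from h import *
t=cv2.imread("pics/top0.png").astype(int); s=cv2.imread("pics/side0.png").astype(int)
def teal(a): return (a[...,1]-a[...,2]>35)&(a[...,0]-a[...,1]<15)
def orange(a): return (a[...,2]-a[...,0]>60)
def dark(a): return a.max(2)<50
R={}
for nm,a,f,box in(("top",t,teal,(370,190,410,225)),("side",s,teal,(300,165,330,198)),("top",t,orange,(410,180,446,210)),("side",s,orange,(298,150,320,180)),("top",t,dark,(174,178,194,208)),("side",s,dark,(270,262,300,285))):
    c,n,r,p=blob(a,f(a),box); print(nm,c.round(1),n,np.round(r[0],1),np.round(r[1],1),round(r[2],1)); R.setdefault(nm,[]).append(c)
for i in range(3): print("tri",tri(("top",*R["top"][i]),("side",*R["side"][i])).round(4))
for i,z in((0,.057),(0,.066),(1,.066)): print(z,onz("top",*R["top"][i],z).round(4),onz("side",*R["side"][i],z).round(4))
print("slot",onz("top",*R["top"][2],.1).round(4))
# flange discs + wing direction, ring centre from crop ellipse points
for u,v in((351.3,219.2),(389.3,207.7),(426.6,196.7)): print("flange",onz("top",u,v,.039).round(4))
# wing top-edge direction
c,n,r,p=blob(t,teal(t),(370,190,410,225)); 
q=np.array([onz("top",*x,.066)[:2] for x in p]); w=np.linalg.svd(q-q.mean(0))[2][0]; print("wing yaw",np.degrees(np.arctan2(w[1],w[0])))
c,n,r,p=blob(t,dark(t),(174,178,194,208))
b=cv2.boxPoints(r); q=np.array([onz("top",*x,.1)[:2] for x in b]); print("slot corners",q.round(4).tolist())
m=teal(t)
c,n,r,p=blob(t,m,(160,168,210,215)); h=cv2.convexHull(p); print("ring",cv2.fitEllipse(h)); e=cv2.fitEllipse(h)[0]; print(onz("top",*e,.103))
c,n,r,p=blob(s,teal(s),(255,255,306,290)); e=cv2.fitEllipse(cv2.convexHull(p)); print("ring side",e,onz("side",*e[0],.103))
E
```

```text
top [390.4 205.9] 156 [390.3 205.9] [ 6.3 24. ] 71.6
side [314.2 180.2] 84 [314.4 180.4] [19.   5.7] 82.9
top [428.7 194.5] 172 [428.6 194.3] [ 6.9 25.6] 70.7
side [307.7 164.2] 101 [308.  164.8] [18.2  6.4] 83.7
top [184.  192.6] 144 [184.1 192.7] [18.1  7.8] 84.3
side [283.5 275.5] 33 [283.5 275.5] [ 1. 17.] 90.0
tri [ 0.4662 -0.234   0.0586]
tri [ 0.4897 -0.31    0.0593]
tri [0.4895 0.165  0.0953]
0.057 [ 0.4672 -0.2342  0.057 ] [ 0.4657 -0.2363  0.057 ]
0.066 [ 0.4661 -0.2328  0.066 ] [ 0.4645 -0.2224  0.066 ]
0.066 [ 0.4885 -0.3083  0.066 ] [ 0.4888 -0.2991  0.066 ]
slot [0.4888 0.1633 0.1   ]
flange [ 0.4424 -0.1577  0.039 ]
flange [ 0.4655 -0.2348  0.039 ]
flange [ 0.4878 -0.3108  0.039 ]
wing yaw -70.50198263104816
slot corners [[0.5053, 0.1731], [0.5067, 0.1583], [0.472, 0.1534], [0.4706, 0.1681]]
ring ((182.594482421875, 192.12388610839844), (35.873924255371094, 37.70271682739258), 55.5673713684082)
[0.48925608 0.16503583 0.103     ]
ring side ((283.4241943359375, 272.9261779785156), (25.97394371032715, 35.679405212402344), 86.32677459716797) [0.48926869 0.16600525 0.103     ]
```

Flange spacing measures 80.5 mm (80 expected) and the triangulated wing z is 0.058 (0.057 expected). The two views of the ring agree within 1 mm. The stud is at (0.466,-0.2345) with wing yaw -73.5°. The slot is at (0.489,0.165) with yaw about 8°. Approaching at height.

```bash
for i in 1; do
python3 -m inch '[1,-0.72,0,0,0,0, 1,-0.72,0,0,0,0, 1,-0.72,0,0,0,0, 1,-0.72,0,0,0,0]' 60 25
python3 -m inch '[1,-0.72,0,0,0,0, 1,-0.72,0,0,0,0, 1,-0.72,0,0,0,0, 1,-0.72,0,0,0,0]'
python3 -m inch '[1,-0.72,0,0,0,0, 1,-0.72,0,0,0,0, 1,-0.72,0,0,0,0, 1,-0.72,0,0,0,0]'
python3 -m inch '[1,-0.72,0,0,0,0, 1,-0.72,0,0,0,0, 1,-0.72,0,0,0,0, 1,-0.72,0,0,0,0]'
python3 -m inch '[1,-0.72,0,0,0,0, 1,-0.72,0,0,0,0, 1,-0.72,0,0,0,0, 1,-0.72,0,0,0,0]'
python3 -m inch '[0,0,0.8,0,0,-1, 0,0,0.8,0,0,-1, 0,0,0.8,0,0,-1, 0,0,0.8,0,0,-1, 0,0,0.8,0,0,-1, 0,0,0.8,0,0,-1, 0,0,0.8,0,0,-1, 0,0,0.8,0,0,-1, 0,0,0.8,0,0,-1, 0,0,0.8,0,0,-1, 0,0,0.8,0,0,-1, 0,0,0.8,0,0,-1, 0,0,0.8,0,0,-1, 0,0,0.8,0,0,-1]'
done
cat >> h.py <<'E'
def togo(p,yaw):
    "tool-frame shift (units of .08 m) and turn (units of 90 deg) to TCP p, tool x axis at yaw deg"
    from scipy.spatial.transform import Rotation as Ro
    o=get_obs(); R=Ro.from_quat(o["tool_rot"]).as_matrix()
    c,s=np.cos(np.radians(yaw)),np.sin(np.radians(yaw)); G=np.array([[c,s,0],[s,-c,0],[0,0,-1]])
    print("t",round(float(o["time"]),2),"at",np.round(o["position"],4),"yaw",np.degrees(np.arctan2(R[1,0],R[0,0])).round(1),"w",round(float(o["grip_width"]),4),"f",np.round(o["ft_force"],1))
    print("shift",(R.T@(np.array(p)-o["position"])/.08).round(3),"turn",(Ro.from_matrix(R.T@G).as_rotvec()/(np.pi/2)).round(3))
E
python3 -c "
from h import *
togo([.466,-.2345,.065],106.5)
im=camera('side');cv2.imwrite('pics/s1.png',im[:,:,::-1]);cv2.imwrite('pics/s1c.png',cv2.resize(im[60:260,200:440,::-1],None,fx=3,fy=3))"
```

```text
time: 0.83
position: [0.212, -0.5295, 0.2445]
tool_rot: [0.993, 0.119, 0.0, -0.002]
ft_force: [-1.2, 0.2, -1.0]
grip_width: 0.0682
grip_force: 0.0
time: 1.17
position: [0.2758, -0.4562, 0.2447]
tool_rot: [0.993, 0.119, 0.0, -0.001]
ft_force: [-1.0, -0.6, 0.6]
grip_width: 0.0601
grip_force: 0.0
time: 1.5
position: [0.3399, -0.3828, 0.2447]
tool_rot: [0.993, 0.119, 0.0, 0.0]
ft_force: [0.6, 0.8, 0.3]
grip_width: 0.0601
grip_force: 0.0
time: 1.83
position: [0.4044, -0.3092, 0.2448]
tool_rot: [0.993, 0.119, 0.0, 0.001]
ft_force: [-0.5, 0.2, -0.7]
grip_width: 0.0597
grip_force: 0.0
time: 2.17
position: [0.4691, -0.2353, 0.2448]
tool_rot: [0.993, 0.118, 0.001, 0.001]
ft_force: [-0.7, -0.8, -0.1]
grip_width: 0.0601
grip_force: 0.0
time: 3.33
position: [0.4668, -0.238, 0.1806]
tool_rot: [0.62, 0.785, -0.001, 0.001]
ft_force: [0.4, 0.1, 0.2]
grip_width: 0.0597
grip_force: 0.0
t 3.33 at [ 0.4668 -0.238   0.1806] yaw 103.4 w 0.0597 f [0.4 0.1 0.2]
shift [0.048 0.    1.445] turn [-0.     0.001 -0.035]
```

View pics/s1c.png

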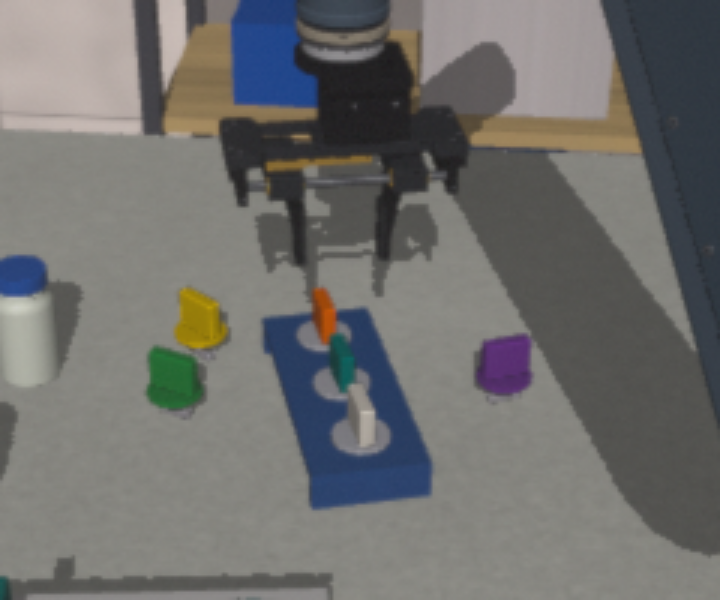

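The crop confirms the target: the teal wing stands mid-rack at about (342,362), between orange (323,315) and cream (362,415), and the fingers straddle across the rack above it. Descending and gripping.

```bash

python3 -m inch '[0.05,0,0.5,0,0,-0.035, 0.05,0,0.8,0,0,-0.035, 0.05,0,0.8,0,0,-0.035, 0.05,0,0.8,0,0,-0.035]' 
python3 -m inch '[0,0,0.2,0,0,0, 0,0,0.4,0,0,0, 0,0,0.6,0,0,0, 0,0,0.64,0,0,0, 0,0,0.64,0,0,0]'
python3 -c "
from h import *
togo([.466,-.2345,.065],106.5)"
python3 -m inch '[0,0,0,0,0,0, 0,0,0,0,0,0, 0,0,0,0,0,0, 0,0,0,0,0,0, 0,0,0,0,0,0, 0,0,0,0,0,0, 0,0,0,0,0,0, 0,0,0,0,0,0]' 0 30
python3 -m inch '[0,0,-0.1,0,0,0, 0,0,-0.3,0,0,0, 0,0,-0.6,0,0,0, 0,0,-0.9,0,0,0, 0,0,-0.9,0,0,0]'
python3 -c "
from h import *
togo([.466,-.2345,.065],106.5)
im=camera('side');cv2.imwrite('pics/s2c.png',cv2.resize(im[60:260,200:440,::-1],None,fx=3,fy=3))"
```

```text
time: 3.72
position: [0.4657, -0.2316, 0.1157]
tool_rot: [0.599, 0.801, -0.0, -0.001]
ft_force: [0.5, -0.4, 0.2]
grip_width: 0.0599
grip_force: 0.0
time: 4.13
position: [0.4669, -0.2316, 0.0659]
tool_rot: [0.598, 0.802, -0.0, 0.0]
ft_force: [-0.6, -0.4, 0.5]
grip_width: 0.0599
grip_force: 0.0
t 4.13 at [ 0.4669 -0.2316  0.0659] yaw 106.6 w 0.0599 f [-0.6 -0.4  0.5]
shift [-0.031 -0.021  0.011] turn [0.    0.    0.001]
time: 4.8
position: [0.4664, -0.2307, 0.0654]
tool_rot: [0.598, 0.802, -0.0, -0.0]
ft_force: [-0.8, -0.1, 1.0]
grip_width: 0.0145
grip_force: 0.5
time: 5.22
position: [0.4686, -0.2323, 0.1414]
tool_rot: [0.598, 0.802, -0.0, 0.004]
ft_force: [0.0, -1.0, -0.9]
grip_width: 0.0137
grip_force: 30.0
t 5.22 at [ 0.4686 -0.2323  0.1414] yaw 106.6 w 0.0137 f [ 0.  -1.  -0.9]
shift [-0.011 -0.044  0.955] turn [0.003 0.004 0.001]
```

View pics/s2c.png

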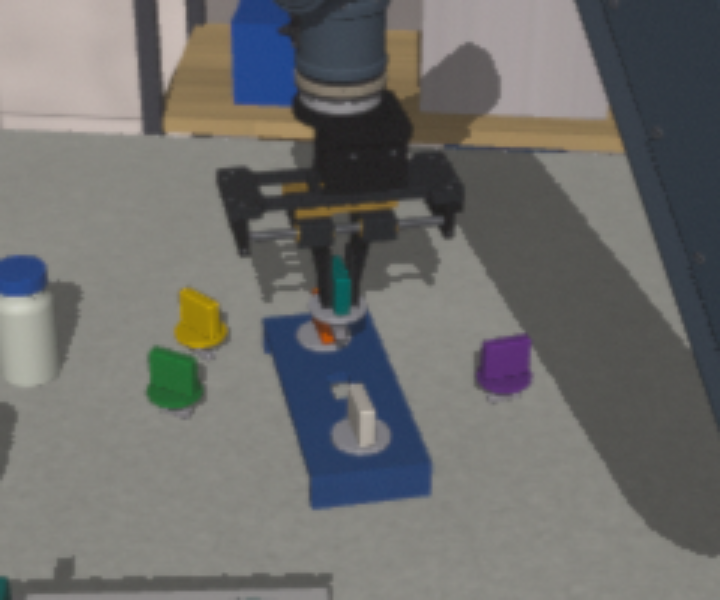

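The teal stud is held upright and clear of the rack at about (340,290), with orange and cream still in place. I'll lift, carry it to above the slot and turn it.

```bash

python3 -m inch '[0,0,-0.5,0,0,0, 0,0,-1,0,0,0, 0,0,-1,0,0,0, 0,0,-1,0,0,0]' 
python3 -m inch '[0.5,0.17,0,0,0,0, 0.94,0.33,0,0,0,0, 0.94,0.33,0,0,0,0, 0.94,0.33,0,0,0,0]' >/dev/null
python3 -m inch '[0.5,0.17,0,0,0,0, 0.94,0.33,0,0,0,0, 0.94,0.33,0,0,0,0, 0.94,0.33,0,0,0,0]' >/dev/null
python3 -m inch '[0.5,0.17,0,0,0,0, 0.94,0.33,0,0,0,0, 0.94,0.33,0,0,0,0, 0.94,0.33,0,0,0,0]' >/dev/null
python3 -m inch '[0.5,0.17,0,0,0,0, 0.94,0.33,0,0,0,0, 0.94,0.33,0,0,0,0, 0.94,0.33,0,0,0,0]' >/dev/null
python3 -m inch '[0.5,0.17,0,0,0,0, 0.94,0.33,0,0,0,0, 0.94,0.33,0,0,0,0, 0.94,0.33,0,0,0,0]'
python3 -m inch '[0,0,0,0,0,-0.9, 0,0,0,0,0,-0.9, 0,0,0,0,0,-0.9, 0,0,0,0,0,-0.9, 0,0,0,0,0,-0.9, 0,0,0,0,0,-0.9, 0,0,0,0,0,-0.9, 0,0,0,0,0,-0.9, 0,0,0,0,0,-0.9, 0,0,0,0,0,-0.9, 0,0,0,0,0,-0.9, 0,0,0,0,0,-0.9, 0,0,0,0,0,-0.9]'
python3 -c "
from h import *
togo([.4857,.1645,.17],188)"
```

```text
time: 5.6
position: [0.4673, -0.2314, 0.2187]
tool_rot: [0.598, 0.802, -0.0, 0.002]
ft_force: [-0.3, -0.5, -1.5]
grip_width: 0.0137
grip_force: 30.0
time: 7.27
position: [0.4864, 0.1663, 0.217]
tool_rot: [0.597, 0.802, -0.0, 0.0]
ft_force: [-0.2, -1.3, -1.3]
grip_width: 0.0135
grip_force: 30.0
time: 8.35
position: [0.4862, 0.1643, 0.2171]
tool_rot: [-0.065, 0.998, -0.001, -0.0]
ft_force: [0.6, -0.2, -0.6]
grip_width: 0.0138
grip_force: 30.0
t 8.35 at [0.4862 0.1643 0.2171] yaw -172.5 w 0.0138 f [ 0.6 -0.2 -0.6]
shift [0.005 0.004 0.589] turn [-0.001 -0.    -0.006]
```

```bash

python3 -m inch '[0,0,0.3,0,0,0, 0,0,0.54,0,0,0, 0,0,0.54,0,0,0, 0,0,0.54,0,0,0]' 
python3 - <<'E'
from h import *
togo([.4857,.1645,.17],188)
a=camera('side');b=camera('top')
c=np.zeros((540,800,3),np.uint8)
c[:,:400]=cv2.resize(a[195:330,235:335,::-1],(400,540),interpolation=cv2.INTER_CUBIC)
c[:440,400:]=cv2.resize(b[140:250,130:230,::-1],(400,440),interpolation=cv2.INTER_CUBIC)
cv2.imwrite('pics/s3.png',c)
E
```

```text
time: 8.68
position: [0.4852, 0.1656, 0.1734]
tool_rot: [-0.065, 0.998, -0.0, -0.001]
ft_force: [0.3, 0.3, -1.2]
grip_width: 0.0137
grip_force: 30.0
t 8.68 at [0.4852 0.1656 0.1734] yaw -172.6 w 0.0137 f [ 0.3  0.3 -1.2]
shift [-0.005 -0.015  0.043] turn [-0.    -0.002 -0.006]
```

View pics/s3.png

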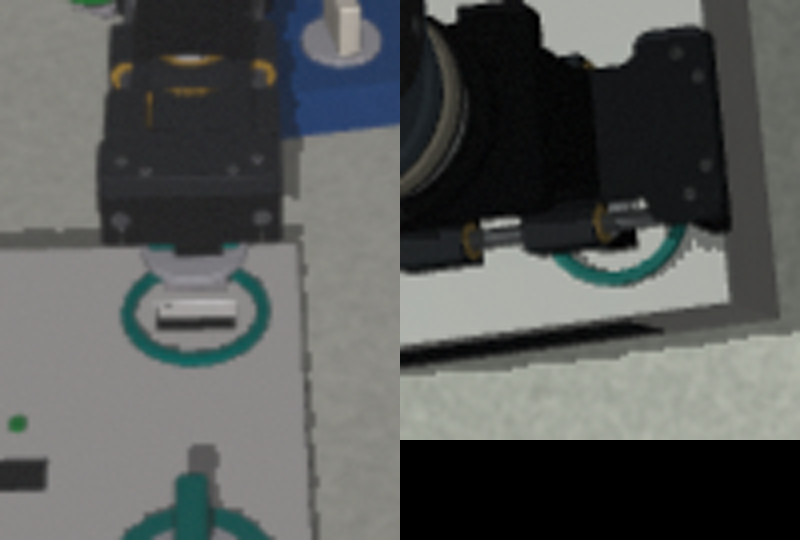

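In the side crop the flange hangs at (195,262), centred over the ring at (196,314), with its bar parallel to the slot. Inserting in stages while watching the force.

```bash

python3 -m inch '[-0.01,-0.01,0.1,0,0,0, -0.01,-0.01,0.2,0,0,0, -0.01,-0.01,0.25,0,0,0, -0.01,-0.01,0.3,0,0,0, -0.01,-0.01,0.33,0,0,0, -0.01,-0.01,0.33,0,0,0]' 
python3 -c "
from h import *
togo([.4857,.1645,.131],188)"
```

```text
time: 9.28
position: [0.4861, 0.1666, 0.1471]
tool_rot: [-0.066, 0.998, -0.0, -0.001]
ft_force: [-0.2, 0.3, -1.7]
grip_width: 0.014
grip_force: 30.0
t 9.28 at [0.4861 0.1666 0.1471] yaw -172.4 w 0.014 f [-0.2  0.3 -1.7]
shift [ 0.008 -0.026  0.201] turn [ 0.    -0.001 -0.004]
```

```bash

python3 -m inch '[0,-0.02,0.06,0,0,0, 0,-0.02,0.12,0,0,0, 0,-0.02,0.16,0,0,0, 0,-0.02,0.18,0,0,0, 0,-0.02,0.2,0,0,0, 0,-0.02,0.2,0,0,0]' 
python3 -c "
from h import *
togo([.4857,.1645,.131],188)"
```

```text
time: 9.78
position: [0.4867, 0.165, 0.1316]
tool_rot: [-0.066, 0.998, 0.0, -0.0]
ft_force: [-0.5, 0.4, -1.0]
grip_width: 0.0138
grip_force: 30.0
t 9.78 at [0.4867 0.165  0.1316] yaw -172.4 w 0.0138 f [-0.5  0.4 -1. ]
shift [ 0.013 -0.005  0.007] turn [ 0.    -0.    -0.004]
```

No contact yet; pressing gently until the flange touches.

```bash

python3 -m inch '[0,0,0.01,0,0,0, 0,0,0.02,0,0,0, 0,0,0.03,0,0,0, 0,0,0.03,0,0,0]' 
python3 -c "
from h import *
togo([.4857,.1645,.131],188)
a=camera('side');cv2.imwrite('pics/s4.png',cv2.resize(a[195:330,235:335,::-1],(400,540),interpolation=cv2.INTER_CUBIC))"
```

```text
time: 10.12
position: [0.4869, 0.165, 0.1314]
tool_rot: [-0.066, 0.998, -0.0, 0.001]
ft_force: [-3.4, -0.9, 13.7]
grip_width: 0.0137
grip_force: 30.0
t 10.12 at [0.4869 0.165  0.1314] yaw -172.4 w 0.0137 f [-3.4 -0.9 13.7]
shift [ 0.015 -0.005  0.004] turn [-0.     0.001 -0.004]
```

View pics/s4.png

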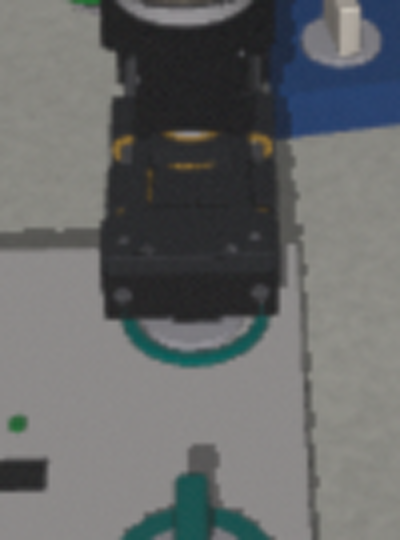

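Contact is 14 N at the expected height and the flange sits inside the ring. I'll ease the pressure and make the quarter turn about the stud's centre, which is about 3 mm behind the TCP along tool x.

```bash

python3 -m inch '[0,0,-0.02,0,0,0, 0,0,-0.02,0,0,0.08, 0,0,-0.02,0,0,0.16, -0.01,0.01,-0.02,0,0,0.24, -0.01,0.01,-0.02,0,0,0.32, -0.01,0.02,-0.02,0,0,0.4, -0.01,0.02,-0.02,0,0,0.48, -0.02,0.03,-0.02,0,0,0.56, -0.02,0.03,-0.02,0,0,0.64, -0.02,0.03,-0.02,0,0,0.72, -0.03,0.03,-0.02,0,0,0.8, -0.03,0.03,-0.02,0,0,0.88, -0.03,0.03,-0.02,0,0,0.96, -0.03,0.03,-0.02,0,0,1, -0.03,0.03,-0.02,0,0,1, -0.03,0.03,-0.02,0,0,1]' 
python3 -c "
from h import *
togo([.4892,.169,.131],98)"
```

```text
time: 11.5
position: [0.4891, 0.1677, 0.1314]
tool_rot: [0.658, 0.753, 0.0, 0.0]
ft_force: [-0.4, -0.1, 4.1]
grip_width: 0.0136
grip_force: 30.0
t 11.5 at [0.4891 0.1677 0.1314] yaw 97.7 w 0.0136 f [-0.4 -0.1  4.1]
shift [0.016 0.003 0.005] turn [ 0.001  0.    -0.003]
```

```bash

python3 -m inch '[0,0,0,0,0,0, 0,0,0,0,0,0, 0,0,0,0,0,0, 0,0,0,0,0,0, 0,0,0,0,0,0, 0,0,0,0,0,0]' 50
python3 -m inch '[0,0,-0.2,0,0,0, 0,0,-0.6,0,0,0, 0,0,-1,0,0,0, 0,0,-1,0,0,0]'
python3 -m inch '[-1,0,-0.5,0,0,0, -1,0,-1,0,0,0, -1,0,-1,0,0,0, -1,0,-1,0,0,0]'
python3 -m inch '[-1,-1,0,0,0,0, -1,-1,0,0,0,0, -1,-1,0,0,0,0, -1,-1,0,0,0,0]'
python3 - <<'E'
from h import *
a=camera('side');b=camera('top')
c=np.zeros((540,800,3),np.uint8)
c[:,:400]=cv2.resize(a[195:330,235:335,::-1],(400,540),interpolation=cv2.INTER_CUBIC)
c[:440,400:]=cv2.resize(b[140:250,130:230,::-1],(400,440),interpolation=cv2.INTER_CUBIC)
cv2.imwrite('pics/s5.png',c)
E
```

```text
time: 12.0
position: [0.4887, 0.1677, 0.1308]
tool_rot: [0.659, 0.753, -0.0, -0.0]
ft_force: [0.4, 0.6, -0.1]
grip_width: 0.0449
grip_force: 0.0
time: 12.33
position: [0.4924, 0.1683, 0.2162]
tool_rot: [0.659, 0.753, 0.004, 0.004]
ft_force: [0.5, -0.2, 0.4]
grip_width: 0.05
grip_force: 0.0
time: 12.67
position: [0.5033, 0.0855, 0.2959]
tool_rot: [0.66, 0.752, 0.003, 0.005]
ft_force: [1.2, -0.1, -0.0]
grip_width: 0.0499
grip_force: 0.0
time: 13.0
position: [0.4265, -0.0036, 0.2898]
tool_rot: [0.66, 0.751, -0.002, -0.002]
ft_force: [0.2, -0.4, -0.5]
grip_width: 0.0494
grip_force: 0.0
```

View pics/s5.png

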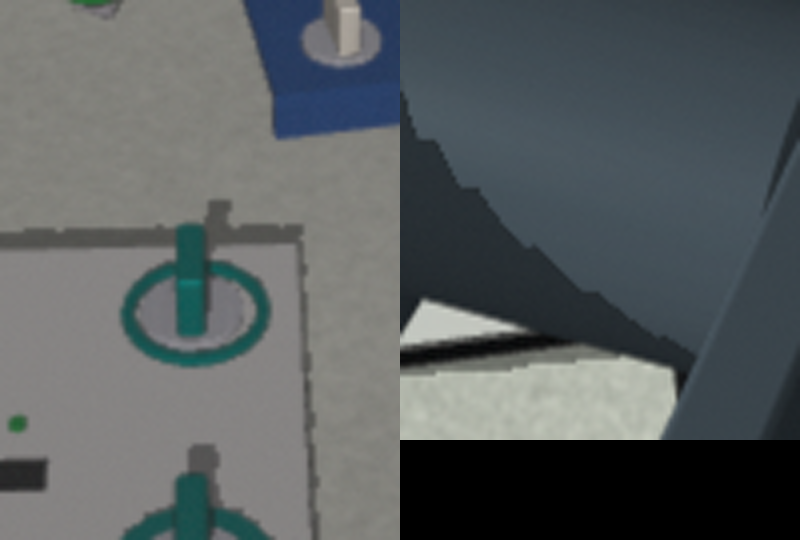

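The stud sits flat in the ring at side crop (192,312), upright and square like its closed neighbour at (192,510), and the cream stud hasn't moved. Letting the arm settle, then handing in.

```bash

python3 -m inch '[0,0,0,0,0,0, 0,0,0,0,0,0, 0,0,0,0,0,0]' >/dev/null; python3 -c "
from rig import hand_in
print(hand_in())"
```

```text
the job is handed in; nothing more can be done
None
```

The teal stud is in the empty slot, flange fully home, turned a quarter turn square across it and released; I handed the job in at about 13 s of the 38 s allowed, no verdict came back, and the last side view shows it upright like its closed neighbour (the top camera was blocked by the arm).

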